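# Start a wing screw in a toy stand

### The job

Take the T-handled wing key from the cork pad, set it over the wing screw that stands proud in the wooden toy stand, and start that screw with the key: push down firmly and steadily while turning it clockwise, half a turn in all, so that it cuts its first thread, neither spinning loose for want of push nor being rammed straight in. Then stand the key upright on the cork pad again and let go; do not touch the screw with the fingers, and leave the other things where they are.

Things in the scene. Friction and masses are not known exactly. Their poses are not given: they have to be found in the camera images.
- key: Loose T-handled wing key, 270 g, upright on the pad. Origin: centre of its underside; z up. Wooden crossbar along x, 76 x 18 x 22 mm, its middle 59 mm up; neck 18 mm across; below 22 mm a dark steel socket 44 (x) x 32 mm. Slot open below: 28 long (x) x 9 mm wide, with a depth stop that meets the screw's top: 6 to 14 mm deep, set differently each time and not measured; find it by feel.
- stand: Wooden toy stand, fixed: base 100 (x) x 170 (y) x 34 mm with a steel strap 34 x 134 x 3 mm on top (upper face 37 mm up). Origin: centre of its underside. Mid-strap a wooden post socket, 24 mm across, 26 mm tall. The proud screw is at x 0, y +45 mm; at y -45 mm another wing screw is already home (its top 15 mm above the strap): leave it.
- wing_screw: The wing screw to start, upright. Origin on its axis, level with the strap's upper face at the start. Flat steel wing head 24 long (its x) x 5 wide x 14 mm tall, rounded on top, 14 to 28 mm above the origin over a bare shank. It looks the same after a half turn; turns about the vertical and stays where it is left.
- screw_top (a point): Middle of the wing's top edge, 28 mm above the screw's origin, on its axis; x along the wing. 65 mm above the stand's underside at the start; about 62 mm after half a turn well driven.
- screw_turn (a joint): Angle turned, rad: 0 at the start, grows clockwise from above (half a turn 3.14); takes 0.07 N m. The screw goes down 6 mm a turn, but bites only while pushed down with 8 to 16 N (aim at 12; the key's weight is not enough). Under 8 N it spins in place and strips the wood; over 16 N it is rammed down.
- pad: Cork pad, fixed, 100 by 100 by 6 mm, flat on the table. Origin: centre of its underside. It lies to the left or to the right of the stand.
- glue_jar: Bystander: glue jar 66 mm across, 85 mm tall, standing on the side away from the pad. Origin: centre of its underside.
- gift_box: Bystander: paper gift box 90 by 70 by 45 mm beyond the stand. Origin: centre of its underside.
- brush: Bystander: wooden-handled brush lying beyond the stand. Origin: centre of its underside.
- carton: Bystander: low open cardboard carton 100 by 140 by 35 mm beyond the stand. Origin: centre of its underside.
Things that resemble listed ones, but are neither listed nor needed, are in the scene too. Of the things like the key, leave any that is purple; of the rest the larger one is meant. Of the things that look like the stand, take the one that is farthest from the robot's base at the start.

How it is judged:
On the way, in this order (a step that is already met when the one before it is completed fails the run):
1. the key sits down over the wing, before the screw has turned (horizontal distance between key and screw_top below 0.006 m and z of screw_top in the frame of key above 0.004 m and contact force between key and wing_screw above 0.3 N and value of joint screw_turn below 0.3 rad), for 0.1 s.
2. the screw bites: turned 1.2 rad and at least 0.6 mm down (value of joint screw_turn above 1.2 rad and z of screw_top in the frame of stand below 0.0644 m), for 0.1 s.
3. turned at least 2.6 rad and at least 1.7 mm down (value of joint screw_turn above 2.6 rad and z of screw_top in the frame of stand below 0.0633 m), for 0.1 s.
At the end, for the whole second after the job is handed in: The screw has been turned 2.6 to 4.2 rad clockwise (half a turn is 3.14) and stands 1.7 to 5 mm lower than at the start; the key stands upright (within 0.1 rad) on the cork pad, its centre within 40 mm of the pad's, at rest and let go (all of step 3 and value of joint screw_turn below 4.2 rad and z of screw_top in the frame of stand above 0.06 m and z of key in the frame of pad between 0.003 and 0.009 m and horizontal distance between key and pad below 0.04 m and angle between key's own z axis and vertical below 0.1 rad and linear speed of key below 0.02 m/s); the robot touches nothing.
It fails at once if the screw spins without biting (under 0.2 mm down at 0.8 rad, 0.5 mm at 1.2 rad or 1.5 mm at 2.4 rad) ((value of joint screw_turn above 0.8 rad and z of screw_top in the frame of stand above 0.0648 m) or (value of joint screw_turn above 1.2 rad and z of screw_top in the frame of stand above 0.0645 m) or (value of joint screw_turn above 2.4 rad and z of screw_top in the frame of stand above 0.0635 m)).
It fails at once if the screw is rammed in (over 1 mm down before 0.4 rad, or over 2.2 mm down before 1.2 rad) ((value of joint screw_turn below 0.4 rad and z of screw_top in the frame of stand below 0.064 m) or (value of joint screw_turn below 1.2 rad and z of screw_top in the frame of stand below 0.0628 m)).
It fails at once if the key presses on the screw with more than 30 N (contact force between key and wing_screw above 30 N).
It fails at once if the fingers touch the screw (contact force between the fingers and wing_screw above 0.5 N).
It fails at once if a bystander is moved more than 25 mm (distance of any of glue_jar, gift_box, brush, carton from where it was at the start of the episode above 0.025 m).
It also fails if it takes over 72 s, if anything falls off the work surface, if the arm or the gripper's body presses on something with over 40 N, if the wrist force passes 120 N, or if a joint passes its speed limit or range.

### The arm

A 7-joint arm with a two-finger parallel gripper is mounted at the origin on the work surface. World frame = base frame: x ahead of the robot, y to its left, z up, the work surface at z = 0. Lengths are in m, angles in rad, forces in N, time in s.
With the tool pointing down it reaches from about 0.35 to 0.775 m from the base axis. Payload 3.1 kg.
Tool frame: the origin (TCP) lies midway between the tips of the shut fingers; the grasp point (between the pads) lies pinch_z behind it (pinch_z is the distance from the TCP to the grasp point, in m); z points along the fingers, y is the line along which they close (so a half turn about z gives the same grasp; the last joint's range is limited). The gripper opens to 85 mm and grips with 20 to 120 N. Pads are 22 mm wide; open, the fingers measure 114 mm over their backs; the gripper's body (76 mm by 85 mm) begins 54 mm behind the grasp point. The pads swing forward as they close: fully open they stand 13 mm farther back than shut.
Start: joints at [-0.042, 0.311, 0.014, 1.512, -0.004, 1.319, -0.027], TCP at [0.55, 0, 0.231] pointing down, gripper open.
Joint ranges: [-2.7, 2.7], [-0.3, 1.91], [-1.27, 1.3], [0.12, 2.57], [-1.44, 4.58], [0.2, 2.03], [-3.05, 3.05]. Speed limits (rad/s): [2.79, 2.79, 3.14, 3.14, 3.14, 3.14, 3.14].

### API

Orientations are given as [roll, pitch, yaw] about the fixed x, y, z axes, in that order (R = Rz(yaw) Ry(pitch) Rx(roll)).
In Python, from plant import * gives the robot as it stands.
- The arm moves only by the shell command python3 -m crank 'ROWS' [OPENING] [FORCE]. ROWS is a JSON object of lists of equal length, an entry for each row: "translation": the shift along the tool's x, y, z in mm, a list of three; "yaw": the turn about the tool's z in units of 5 degrees (1.0 is 5 degrees). A call has 1 to 10 rows; each row is the pose to reach, as a shift and turn from the pose commanded when the call began, along the tool's axes at that moment; what a row does not reach only later rows make up. A row lasts 1/12 s, in which the tool goes at most 41.7 mm and 7.16 degrees, less where a joint would pass 70% of its speed; a pose out of reach is approached as far as the arm can. A call with a gripper value outside its range is refused whole. OPENING is the finger opening in mm, from 0 to 85.4, set as the call begins (- or left out, the last holds). The fingers move at their own pace and stop on an object; FORCE is the grip in N (left out, the last holds). Time passes only in rows, so rows that repeat a pose let the fingers close. It gives the time, the measured TCP pose, the force, the opening and the grip force at its end, in the units of the state.
- get_state(): the state, without advancing time (a new reading comes with each control period).
- capture(name): name is "scene" or "side" or "wrist"; returns a dict with "img" (420x560x3 uint8, blue, green, red), "depth" (420x560 float32, m along the optical axis (not along the pixel's ray), 0 where there is no reading), "mtx" (3x3 intrinsics, pixels), "distortion" ([k1, k2, p1, p2, k3] as OpenCV has them; the pictures are not rectified), "origin" and "orientation" of the camera in the world. Camera axes: x right, y down, z forward; pixel columns grow to the right and rows downward; lengths in m; the calibration is good to about 2 mm. A picture is of the moment at which its call begins.
- hand_in(): hands the job in; it is judged then, once.
The state is a dict: "clock": time; "joints": joint angles; "joint_velocities": joint speeds; "effort": joint torques, N m; "position": TCP position; "ee_rot": TCP orientation; "ft_force": force on the tool from outside, world axes, zero at the start; "ft_torque": the same for the moment, N m; "grip_width": finger opening in m; "gripper_force": force on a finger pad.
Only numpy, scipy, OpenCV 4.12 (cv2) and the standard library are available. Lean on these libraries where they do the work, as an engineer would, in place of code of your own. Each camera call takes 0.05 s, during which the arm holds its last target. There are 200 camera calls.

## Working session

There is one attempt and no reset: what is moved stays moved. The work goes in short steps, Python scripts to look and compute and a shell command to move; the robot and the scene stay as the last step left them, time stands still between calls to the robot, and variables do not carry over. Pictures are saved under pics/ and viewed, at most 10 in all, crops included, and the job is handed in when it is done.

```bash
ls; mkdir -p pics
cat > h.py <<'E'
from plant import *
import numpy as np, cv2
from scipy.spatial.transform import Rotation as R
def Rm(o): 
    o=np.array(o,float)
    return o if o.shape==(3,3) else (R.from_euler('xyz',o).as_matrix() if o.size==3 else R.from_quat(o).as_matrix())
def cloud(c):
    d=c["depth"];h,w=d.shape
    v,u=np.mgrid[:h,:w]
    p=cv2.undistortPoints(np.stack([u,v],-1).reshape(-1,1,2).astype(np.float32),np.array(c["mtx"]),np.array(c["distortion"])).reshape(h,w,2)
    P=np.dstack([p*d[...,None],d])@Rm(c["orientation"]).T+np.array(c["origin"])
    P[d==0]=np.nan
    return P
E
python3 - <<'E'
from h import *
s=get_state();print(s)
for n in("scene","side"):
    c=capture(n);print(n,c["origin"],c["orientation"],c["mtx"]);cv2.imwrite(f"pics/{n}0.png",c["img"]);np.savez(f"{n}0.npz",P=cloud(c),img=c["img"])
E
```

```text
pics
{'clock': 0.0, 'joints': array([-0.04172363,  0.31172526,  0.01399217,  1.51311536, -0.00437013,
        1.31918565, -0.02715963]), 'joint_velocities': array([ 1.45380761e-03,  2.67214725e-04, -6.17236460e-04, -2.13495726e-04,
        2.36847419e-05, -9.96016883e-04,  2.94913838e-04]), 'effort': array([-8.45983850e-04, -3.79911804e+01,  1.45537080e-01, -2.30588043e+01,
        1.22032766e-02,  1.37352623e-02,  4.05736500e-06]), 'position': array([5.49248037e-01, 1.33524745e-05, 2.30197771e-01]), 'ee_rot': array([-3.13919256e+00,  1.26609601e-04,  1.57094431e+00]), 'ft_force': array([-0.04795962, -0.29120993,  0.65545241]), 'ft_torque': array([ 0.0299374 ,  0.00613162, -0.0133478 ]), 'gripper_force': 0.0, 'grip_width': 0.08533265047986782}
scene [ 1.37300767 -0.28561228  0.69984061] [-2.18490839  0.00532016  1.25975914] [[422.81547506   0.         284.53350911]
 [  0.         422.81547506 204.34738532]
 [  0.           0.           1.        ]]
side [ 0.40261013 -0.64786094  0.76729241] [-2.40896037 -0.01560535 -0.25762838] [[415.85508081   0.         282.71494148]
 [  0.         415.85508081 209.45874094]
 [  0.           0.           1.        ]]
```

View pics/scene0.png

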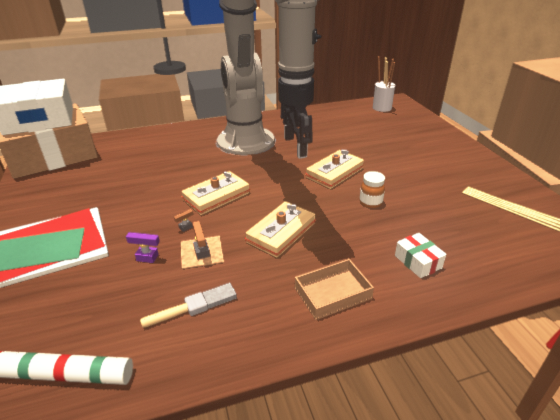

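View pics/side0.png

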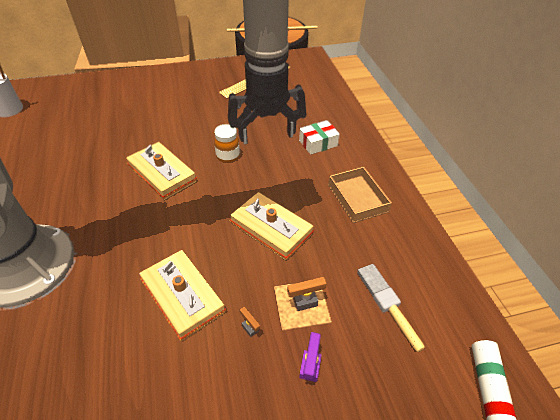

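The stand candidates are at scene pixels (281,227), (216,190) and (335,167). The first looks farthest from the base. The key candidates are the one on the pad (201,242), a smaller one lying at (185,220), and a purple one (145,247). The larger non-purple key is the one on the pad. I'll measure these and confirm with a crop.

Run:
```python
from h import *
s=np.load("scene0.npz");d=np.load("side0.npz")
def at(z,uvs):
    for u,v in uvs: print((u,v),np.round(np.nanmedian(z["P"][v-1:v+2,u-1:u+2].reshape(-1,3),0),3))
print("scene");at(s,[(281,227),(216,185),(335,160),(200,232),(184,216),(143,239),(202,262),(372,180),(330,290)])
print("side");at(d,[(271,213),(180,282),(158,160),(308,286),(250,318),(312,355),(300,315),(226,132),(257,204),(289,230)])
a=cv2.resize(d["img"][190:380,130:350],None,fx=2.6,fy=2.6,interpolation=cv2.INTER_CUBIC)
cv2.imwrite("pics/crop1.png",a)
# region clouds at heights
for n,z in(("scene",s),("side",d)):
    P=z["P"].reshape(-1,3)
    for name,c,r,z0,z1 in [("key bar",(0.66,-0.17),.08,.055,.09)]:
        pass
    np.save(n+"P.npy",P)
```

```text
scene
(281, 227) [ 0.569 -0.041  0.038]
(216, 185) [ 0.34  -0.163  0.049]
(335, 160) [0.322 0.212 0.054]
(200, 232) [ 0.577 -0.241  0.078]
(184, 216) [ 0.454 -0.268  0.042]
(143, 239) [ 0.549 -0.371  0.069]
(202, 262) [ 0.603 -0.249  0.007]
(372, 180) [0.507 0.241 0.086]
(330, 290) [0.779 0.008 0.006]
side
(271, 213) [ 0.546 -0.042  0.064]
(180, 282) [ 0.331 -0.175  0.064]
(158, 160) [0.312 0.205 0.058]
(308, 286) [ 0.568 -0.252  0.077]
(250, 318) [ 0.449 -0.276  0.049]
(312, 355) [ 0.536 -0.38   0.07 ]
(300, 315) [ 0.55  -0.272  0.006]
(226, 132) [0.494 0.243 0.086]
(257, 204) [ 0.523 -0.002  0.056]
(289, 230) [ 0.577 -0.084  0.04 ]
```

View pics/crop1.png

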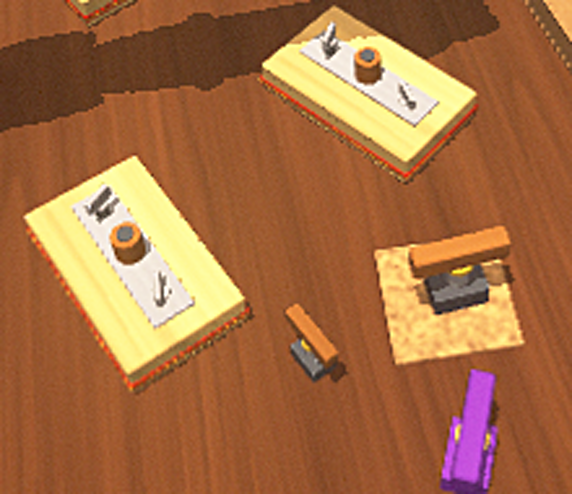

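The crop confirms both choices. The orange-handled key on the cork pad is the larger one, with a smaller copy standing off the pad and a purple one nearby. The target stand is the upper right one, 0.55 m from the base against about 0.37 m for the others, and its proud screw is at the upper-left end (side pixel ~257,204). Next I'll fit the poses from the depth.

```bash
cat >> h.py <<'E'
def sel(P,c,r,z0,z1):
    P=P.reshape(-1,3);P=P[np.isfinite(P[:,0])]
    return P[(np.hypot(P[:,0]-c[0],P[:,1]-c[1])<r)&(P[:,2]>z0)&(P[:,2]<z1)]
def rect(q):
    (c,s,a)=cv2.minAreaRect((q[:,:2]*1000).astype(np.float32))
    if s[0]<s[1]: s=s[::-1];a+=90
    return np.round(c,1),np.round(s,1),round((a+90)%180-90,1)
E
python3 - <<'E'
from h import *
for n in("scene","side"):
    P=np.load(n+"P.npy")
    for nm,a in [("bar",((.573,-.247),.06,.067,.09)),("socket",((.573,-.247),.05,.012,.03)),("pad",((.573,-.247),.08,.003,.009)),("base",((.548,-.042),.11,.025,.0355)),("strapup",((.548,-.042),.11,.036,.045)),("post",((.548,-.042),.016,.058,.08)),("screw",((.523,0),.025,.053,.08)),("screw2",((.575,-.084),.025,.044,.08))]:
        q=sel(P,*a)
        if len(q)>4: print(n,nm,len(q),*rect(q),np.round(np.percentile(q[:,2],[50,95]),4))
E
```

```text
scene bar 182 [ 569.5 -244. ] [77.  17.9] 1.6 [0.0767 0.0791]
scene socket 151 [ 569.8 -244. ] [46.6 32.1] 1.5 [0.0268 0.0299]
scene pad 896 [ 570.8 -246.1] [154.1 152.9] 34.4 [0.0069 0.0087]
scene base 793 [549.4 -33.6] [173.9 101.5] -54.1 [0.0343 0.0354]
scene strapup 615 [550.8 -35.1] [167.2  98.1] -53.6 [0.0374 0.0409]
scene post 45 [549.5 -36.1] [22.  18.8] 29.2 [0.0647 0.0677]
scene screw 47 [525.4   1. ] [21.6 10.6] 66.8 [0.0602 0.0669]
scene screw2 37 [576.3 -70.9] [22.8  5.1] -84.3 [0.05   0.0539]
side bar 385 [ 566.7 -247.3] [76.4 19. ] 1.1 [0.0759 0.078 ]
side socket 249 [ 566.6 -249.9] [44.6 26.9] -0.0 [0.0275 0.0296]
side pad 1432 [ 572.2 -244.5] [153.6 149.4] 86.5 [0.0064 0.0084]
side base 1569 [546.7 -37.1] [171.4 101.9] -54.0 [0.0339 0.0353]
side strapup 650 [546.6 -38.6] [167.2  97. ] -54.4 [0.0372 0.0403]
side post 68 [546.3 -37.2] [22.8 20.5] 77.1 [0.0637 0.0659]
side screw 30 [520.4  -1.8] [23.7  4.1] 59.6 [0.0625 0.0664]
side screw2 32 [573.  -74.1] [25.2  5.7] -79.6 [0.0505 0.0537]
```

Run:
```python
from h import *
c=capture("wrist");print(c["origin"],c["orientation"]);P=cloud(c);np.save("w0P.npy",P);cv2.imwrite("pics/w0.png",c["img"])
print(pinch_z if 'pinch_z' in globals() else None)
for nm,a in [("bar",((.568,-.246),.06,.067,.09)),("base",((.548,-.037),.11,.025,.0355)),("post",((.548,-.037),.016,.058,.08)),("screw",((.523,0),.025,.050,.08)),("screw2",((.575,-.072),.025,.044,.08))]:
    q=sel(P,*a)
    if len(q)>4: print(nm,len(q),*rect(q),np.round(np.percentile(q[:,2],[50,95]),4))
```

```text
[0.54988667 0.07477762 0.37306908] [ 2.84533460e+00  2.38139704e-03 -4.78567179e-04]
0.0187
base 7759 [546.4 -35.3] [170.5 100.9] -54.2 [0.0343 0.0352]
post 353 [546.9 -35. ] [22.6 22.5] 43.4 [0.0634 0.0655]
screw 169 [520.6   1.3] [23.4 12. ] 78.0 [0.0638 0.0659]
screw2 87 [573.4 -71.9] [24.2  4.9] -81.0 [0.0517 0.0531]
```

View pics/w0.png

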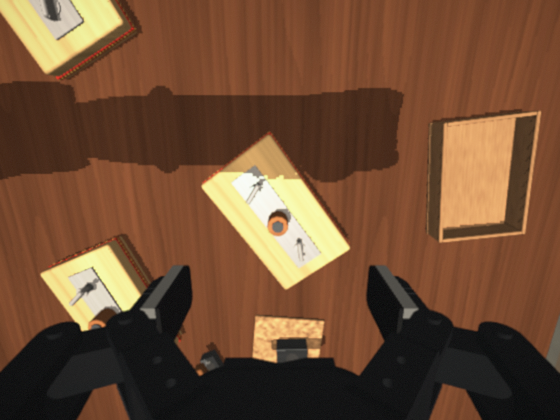

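```bash
python3 -m crank '{"translation":[[-40,3,0],[-80,6,0],[-120,9,0],[-160,12,0],[-200,16,0],[-246,19,0],[-246,19,0],[-246,19,0],[-246,19,0],[-246,19,0]],"yaw":[-1.3,-2.6,-3.9,-5.2,-6.5,-7.8,-9.1,-10.4,-11.7,-13]}' 85
```

```text
clock: 0.98
position: [0.5686, -0.2464, 0.2305]
ee_rot: [3.141, -0.001, 2.71]
ft_force: [-0.2, 0.8, 0.7]
grip_width: 0.0849
gripper_force: 0.0
```

The wrist picture shows the target stand, with its proud screw at (257,190), the home screw at (300,245) and the post at (278,224).

```bash
python3 -m crank '{"translation":[[0,0,0],[0,0,0],[0,0,0],[0,0,0],[0,0,0]],"yaw":[-1.3,-2.6,-3.9,-5.2,-5.2]}'
python3 - <<'E'
from h import *
c=capture("wrist");print(get_state()["joints"].round(2));P=cloud(c);cv2.imwrite("pics/w1.png",c["img"])
for nm,a in [("bar",((.568,-.246),.06,.067,.09)),("socket",((.568,-.246),.05,.012,.03))]:
    q=sel(P,*a)
    if len(q)>4: print(nm,len(q),*rect(q),np.round(np.percentile(q[:,2],[50,95]),4))
q=sel(P,(.568,-.246),.085,.003,.012);print("pad",len(q),*rect(q))
P=np.load("w0P.npy")
for z0 in(.055,.06,.062,.064):
    q=sel(P,(.521,.001),.016,z0,.075);m=q.mean(0);w,V=np.linalg.eigh(np.cov(q[:,:2].T));print(len(q),*rect(q),m.round(4),np.degrees(np.arctan2(V[1,1],V[0,1])).round(1))
E
```

```text
clock: 1.4
position: [0.5687, -0.2459, 0.2307]
ee_rot: [3.141, -0.001, -3.122]
ft_force: [-0.2, -0.3, -0.0]
grip_width: 0.0851
gripper_force: 0.0
[ 0.49  0.46 -0.17  1.3   0.07  1.39  1.91]
bar 1227 [ 566.9 -245.8] [74.8 17.3] 1.6 [0.076  0.0773]
socket 332 [ 567.6 -245.5] [44.1 31.2] 1.4 [0.0282 0.0295]
pad 5054 [ 561. -235.] [122. 101.] 85.0
114 [520.7   1.2] [23.7  4.9] 58.9 [0.5209 0.0019 0.0641] 59.0
106 [520.7   1.2] [23.7  4.9] 58.9 [0.5208 0.0015 0.0646] 58.9
104 [520.7   1.2] [23.6  4.9] 58.9 [0.5209 0.0016 0.0646] 59.3
78 [520.4   0.9] [22.7  4.5] 59.1 [0.5206 0.001  0.0651] 59.0
```

View pics/w1.png

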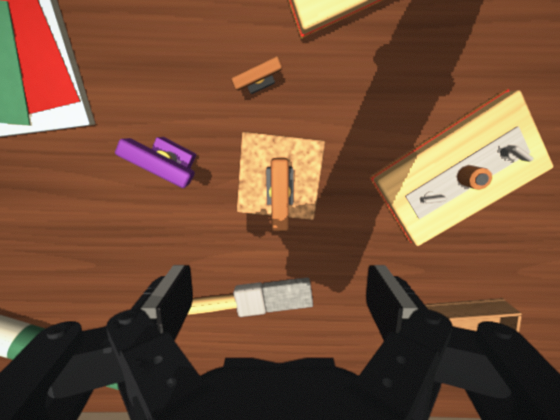

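The wrist view shows the key on the pad at (280,190), with its bar along the image vertical. The purple key (155,160) and the small one (258,77) are well clear of the fingers.

```bash
python3 -m crank '{"translation":[[1.5,0,40],[1.5,0,80],[1.5,0,120],[1.5,0,150],[1.5,0,170],[1.5,0,180],[1.5,0,186],[1.5,0,186],[1.5,0,186]],"yaw":[-0.1,-0.1,-0.1,-0.1,-0.1,-0.1,-0.1,-0.1,-0.1]}' 85; python3 -m crank '{"translation":[[0,0,0],[0,0,0],[0,0,0],[0,0,0],[0,0,0],[0,0,0],[0,0,0],[0,0,0],[0,0,0],[0,0,0]],"yaw":[0,0,0,0,0,0,0,0,0,0]}' 10 100
```

```text
clock: 2.2
position: [0.5687, -0.2464, 0.0466]
ee_rot: [-3.141, 0.002, -3.116]
ft_force: [-0.8, -0.1, 0.3]
grip_width: 0.0852
gripper_force: 0.0
clock: 3.03
position: [0.5679, -0.246, 0.0458]
ee_rot: [-3.141, 0.001, -3.115]
ft_force: [-0.0, 0.8, 3.7]
grip_width: 0.0161
gripper_force: 98.1
```

```bash
python3 -m crank '{"translation":[[0,0,-10],[0,0,-30],[0,0,-60],[0,0,-90],[0,0,-120],[0,0,-130],[0,0,-130],[0,0,-130]],"yaw":[0,0,0,0,0,0,0,0]}'
python3 - <<'E'
from h import *
print([get_state()["ft_force"].round(2) for _ in range(1)],get_state()["joints"].round(2))
for n in("wrist","side","scene"):
    P=cloud(capture(n));t=get_state();p=t["position"];z=p[2]+.0187
    for nm,a in [("bar",(p,.06,z+.003,z+.02)),("socket",(p,.05,z-.065,z-.035))]:
        q=sel(P,*a)
        if len(q)>4: print(n,nm,len(q),*rect(q),np.round(np.percentile(q[:,2],[2,50,95]),4))
print(t["ft_force"],p,t["ee_rot"])
E
```

```text
clock: 3.7
position: [0.5668, -0.2459, 0.1741]
ee_rot: [3.141, -0.002, -3.115]
ft_force: [0.5, 0.5, -3.1]
grip_width: 0.0164
gripper_force: 97.8
[array([ 0.46,  0.5 , -3.12])] [ 0.49  0.49 -0.17  1.39  0.08  1.26  1.92]
wrist bar 7192 [ 563.4 -244.8] [70.8 41.6] 20.1 [0.1964 0.2043 0.2086]
wrist socket 329 [ 555.2 -245.9] [32.1 22.3] -88.9 [0.1377 0.1558 0.1564]
side bar 259 [ 564.4 -251.2] [75.2 36.1] -9.2 [0.1942 0.2028 0.2055]
side socket 311 [ 564.6 -249.3] [45.2 29.2] -2.0 [0.1347 0.1517 0.1555]
scene bar 256 [ 569.1 -245.8] [74.8 42.2] 21.1 [0.1943 0.2032 0.2079]
scene socket 173 [ 568.7 -243.7] [44.3 31.9] 1.5 [0.1346 0.1494 0.1556]
[-0.18193168 -0.31982336 -2.72617476] [ 0.56561884 -0.24538685  0.17210967] [ 3.13926768 -0.00561997 -3.11535789]
```

```bash
python3 -m crank '{"translation":[[3,20,0],[7,45,0],[12,75,0],[17,105,0],[22,135,0],[26,165,0],[31,195,0],[35,225,0],[38,240,0],[39,248,0]],"yaw":[-1,-2.2,-3.4,-4.6,-5.8,-7,-8.2,-9.4,-10.6,-11.5]}';python3 -m crank '{"translation":[[0,0,0],[0,0,0],[0,0,0]],"yaw":[0,0,0]}'
python3 - <<'E'
from h import *
for n in("wrist","side","scene"):
    c=capture(n);P=cloud(c);t=get_state();p=t["position"];z=p[2]-.0397
    if n!="scene": cv2.imwrite(f"pics/{n}2.png",c["img"])
    for nm,a in [("bar",(p,.06,z+.064,z+.09)),("socket",(p,.05,z-.003,z+.021)),("screw",(p,.02,.056,.08)),("post",((.547,-.035),.016,.058,.08)),("base",((.547,-.035),.11,.025,.0355))]:
        q=sel(P,*a)
        if len(q)>4: print(n,nm,len(q),*rect(q),np.round(np.percentile(q[:,2],[2,50,95]),4))
print(t["ft_force"],p,t["ee_rot"],t["joints"].round(2))
E
```

```text
clock: 4.68
position: [0.5199, 0.0054, 0.1737]
ee_rot: [3.137, 0.0, -2.101]
ft_force: [-0.1, -0.1, -2.2]
grip_width: 0.0168
gripper_force: 97.9
clock: 4.93
position: [0.5216, -0.0008, 0.1743]
ee_rot: [3.141, -0.002, -2.115]
ft_force: [0.2, -0.8, -1.7]
grip_width: 0.0167
gripper_force: 97.9
wrist bar 9310 [521.1  -1.5] [77.7 66.7] -69.3 [0.2008 0.2049 0.2232]
wrist socket 157 [515.8 -10.3] [32.  22.8] -31.3 [0.137  0.1501 0.1557]
wrist screw 45 [516.3  -6.8] [5.4 4.4] 58.9 [0.0578 0.064  0.0656]
wrist post 567 [547.5 -35.4] [22.8 22.8] -35.2 [0.0599 0.0634 0.0654]
wrist base 10890 [547.4 -35.4] [169.8 100.4] -53.9 [0.032  0.0341 0.0351]
side bar 351 [516.3 -11.3] [59.8 51.9] -72.8 [0.1999 0.2059 0.2238]
side socket 154 [520.6  -3.5] [47.  32.2] 58.2 [0.1358 0.1467 0.1556]
side screw 25 [520.1  -1.8] [22.7  4.3] 58.9 [0.0575 0.0632 0.0661]
side post 75 [546.1 -37.7] [23.6 20.4] 76.0 [0.0591 0.0631 0.0665]
side base 1555 [547.3 -36.7] [172.5 103.1] -53.9 [0.0267 0.0339 0.0353]
scene bar 189 [ 5.28e+02 -4.00e-01] [67.6 66.1] 8.4 [0.1995 0.2056 0.2234]
scene socket 130 [535.1   1.3] [52.7 26.5] -85.5 [0.1361 0.1464 0.1547]
scene screw 36 [523.4   1.9] [22.3  7.6] 59.3 [0.0567 0.0629 0.0661]
scene post 56 [549.3 -33.8] [26.4 20.3] -17.1 [0.0582 0.0644 0.0671]
scene base 807 [549.3 -34.2] [172.9 102.5] -53.9 [0.0257 0.0343 0.0354]
[-0.11845527  0.34974388 -3.45133773] [ 0.52204772 -0.00065181  0.17487365] [ 3.14127402e+00 -8.31598243e-04 -2.11509672e+00] [ 0.33  0.33 -0.46  1.66  0.16  1.19  2.43]
```

```bash
python3 -m crank '{"translation":[[-1.1,1.6,10],[-1.1,1.6,30],[-1.1,1.6,45],[-1.1,1.6,55],[-1.1,1.6,62],[-1.1,1.6,62],[-1.1,1.6,62],[-1.1,1.6,62]],"yaw":[0,0,0,0,0,0,0,0]}'
python3 - <<'E'
from h import *
F=[];X=[]
for n in("side","scene","wrist"):
    c=capture(n);P=cloud(c);t=get_state();p=t["position"];z=p[2]-.0397;F.append(t["ft_force"]);X.append(p)
    if n=="side": cv2.imwrite("pics/side3.png",cv2.resize(c["img"][130:290,190:350],None,fx=3.5,fy=3.5,interpolation=cv2.INTER_CUBIC))
    for nm,a in [("socket",(p,.05,z-.003,z+.021)),("socktop",(p,.032,z+.02,z+.025)),("screw",((.521,.001),.016,.055,.068))]:
        q=sel(P,*a)
        if len(q)>4: print(n,nm,len(q),*rect(q),np.round(np.percentile(q[:,2],[2,50,95]),4))
print(np.mean(F,0),np.mean(X,0),t["ee_rot"])
E
```

```text
clock: 5.75
position: [0.5221, 0.0028, 0.1141]
ee_rot: [-3.14, 0.001, -2.112]
ft_force: [-0.5, 0.4, -2.6]
grip_width: 0.0166
gripper_force: 98.0
side socket 136 [525.  -10.1] [53.4 27.9] 20.3 [0.0756 0.0865 0.0952]
side socktop 94 [524.1  -9.4] [50.5 26.8] 19.4 [0.0949 0.0968 0.0987]
side screw 8 [516.1  -8.8] [6.1 3.1] 57.9 [0.0557 0.0601 0.0644]
scene socket 119 [535.4   5.4] [51.6 26.2] -85.1 [0.0769 0.0863 0.0947]
scene socktop 94 [523.4   3.5] [43.4 34.2] 60.2 [0.0951 0.0976 0.0989]
scene screw 35 [525.5   0.9] [21.1 13.2] 70.2 [0.0553 0.0596 0.0662]
wrist socket 129 [516.4  -6.7] [32.2 22.3] -30.8 [0.0772 0.088  0.0953]
wrist socktop 425 [516.4  -6.7] [32.2 22.1] -31.1 [0.0951 0.0966 0.0976]
[-0.33466623 -0.49141788 -2.38754849] [0.52213224 0.00275367 0.11427532] [-3.13984163e+00  9.95147534e-04 -2.11188658e+00]
```

View pics/side3.png

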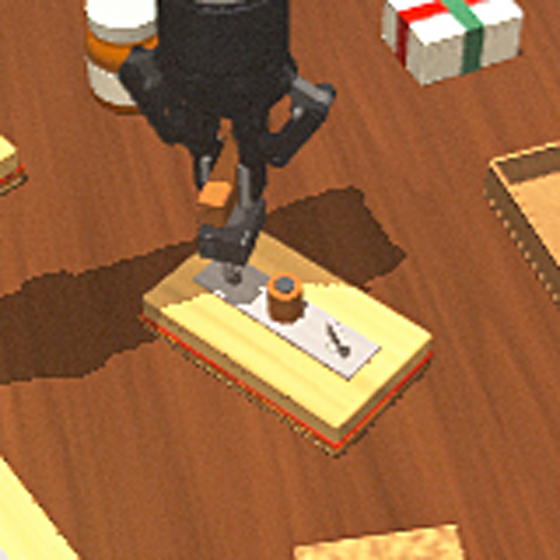

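The side crop shows the socket just above the proud screw, with the wing (crop ~233,275) still visible under it and the post clear. I'll nudge the key about 1.5 mm along the wing and check again.

```bash
python3 -m crank '{"translation":[[1.5,0,0],[1.5,0,2],[1.5,0,3],[1.5,0,3],[1.5,0,3]],"yaw":[0,0,0,0,0]}'
python3 - <<'E'
from h import *
F=[];X=[]
for n in("scene","wrist","wrist"):
    c=capture(n);P=cloud(c);t=get_state();p=t["position"];z=p[2]-.0397;F.append(t["ft_force"]);X.append(p)
    for nm,a in [("socktop",(p,.032,z+.02,z+.025))]:
        q=sel(P,*a)
        if len(q)>4: print(n,nm,len(q),*rect(q),np.round(np.percentile(q[:,2],[2,50,95]),4))
print(np.mean(F,0),np.array(X).round(4),t["ee_rot"])
E
```

```text
clock: 6.32
position: [0.5203, 0.0014, 0.1102]
ee_rot: [3.141, -0.0, -2.112]
ft_force: [-0.1, 0.3, -2.2]
grip_width: 0.0167
gripper_force: 98.0
scene socktop 97 [522.5   1.8] [43.1 33.8] 61.7 [0.0908 0.0937 0.0951]
wrist socktop 421 [514.7  -8. ] [32.2 22.2] -30.6 [0.0911 0.0926 0.0935]
wrist socktop 421 [514.7  -8.1] [32.  22.1] -30.8 [0.0912 0.0927 0.0937]
[-0.359914   -0.11931417 -2.46475034] [[0.5204 0.0014 0.1102]
 [0.5205 0.0014 0.1103]
 [0.5205 0.0014 0.1103]] [-3.14155132e+00  6.34653220e-05 -2.11174900e+00]
```

```bash
python3 -m crank '{"translation":[[0,0,1],[0,0,2],[0,0,3],[0,0,4],[0,0,5],[0,0,6],[0,0,6]],"yaw":[0,0,0,0,0,0,0]}'; python3 -m crank '{"translation":[[0,0,0.5],[0,0,1],[0,0,1.5],[0,0,1.5]],"yaw":[0,0,0,0]}'
```

```text
clock: 7.05
position: [0.5203, 0.0014, 0.104]
ee_rot: [3.141, -0.0, -2.112]
ft_force: [-0.1, -0.5, -2.7]
grip_width: 0.0165
gripper_force: 98.0
clock: 7.38
position: [0.5204, 0.0014, 0.1027]
ee_rot: [3.141, -0.0, -2.112]
ft_force: [-0.4, 0.1, -2.3]
grip_width: 0.0168
gripper_force: 98.0
```

```bash
python3 -m crank '{"translation":[[0,0,0.5],[0,0,1],[0,0,1.5],[0,0,2],[0,0,2.5],[0,0,2.5]],"yaw":[0,0,0,0,0,0]}'; for i in 1 ; do python3 -m crank '{"translation":[[0,0,0.4],[0,0,0.8],[0,0,0.8]],"yaw":[0,0,0]}';python3 -m crank '{"translation":[[0,0,0.4],[0,0,0.8],[0,0,0.8]],"yaw":[0,0,0]}'; done | grep -E "position|ft_force"
```

```text
clock: 7.88
position: [0.5204, 0.0013, 0.1002]
ee_rot: [3.141, -0.0, -2.112]
ft_force: [0.2, 0.0, -2.6]
grip_width: 0.0166
gripper_force: 98.0
position: [0.5204, 0.0014, 0.0994]
ft_force: [0.2, -1.1, -2.6]
position: [0.5204, 0.0014, 0.0986]
ft_force: [0.2, -0.6, -2.6]
```

```bash
python3 -m crank '{"translation":[[0,0,0.4],[0,0,0.8],[0,0,0.8]],"yaw":[0,0,0]}'|grep -E "position|ft_force"; python3 -m crank '{"translation":[[0,0,0.4],[0,0,0.8],[0,0,0.8]],"yaw":[0,0,0]}'|grep -E "position|ft_force"
```

```text
position: [0.5204, 0.0014, 0.0978]
ft_force: [0.7, 0.0, -2.7]
position: [0.5205, 0.0014, 0.0973]
ft_force: [-0.5, -0.6, -0.6]
```

```bash
python3 -m crank '{"translation":[[0,0,0.4],[0,0,0.4],[0,0,0.4]],"yaw":[0,0,0]}'|grep -E "position|ft_force|ee_rot"; python3 -m crank '{"translation":[[0,0,0.4],[0,0,0.4],[0,0,0.4]],"yaw":[0,0,0]}'|grep -E "position|ft_force"
```

```text
position: [0.5206, 0.0014, 0.0972]
ee_rot: [-3.141, 0.0, -2.112]
ft_force: [-1.5, -0.6, 2.0]
position: [0.5207, 0.0014, 0.097]
ft_force: [-2.0, -0.1, 5.6]
```

```bash
python3 -m crank '{"translation":[[0,0,0.3],[0,0,0.5],[0,0,0.5],[0,0,0.5]],"yaw":[0,0,0,0]}'|grep -E "position|ft_force|ee_rot"; python3 -m crank '{"translation":[[0,0,0],[0,0,0],[0,0,0],[0,0,0]],"yaw":[0.4,0.8,1.2,1.2]}'|grep -E "position|ft_|ee_rot"
```

```text
position: [0.5207, 0.0015, 0.0969]
ee_rot: [-3.141, 0.0, -2.112]
ft_force: [-3.2, -0.1, 7.9]
position: [0.5215, 0.0014, 0.097]
ee_rot: [-3.139, 0.001, -2.218]
ft_force: [-0.8, -0.2, 6.6]
```

```bash
python3 -m crank '{"translation":[[0,0,0.3],[0,0,0.4],[0,0,0.4]],"yaw":[0,0,0]}'|grep -E "position|ft_|ee_rot"; python3 -m crank '{"translation":[[0,0,0],[0,0,0.05],[0,0,0.1],[0,0,0.1]],"yaw":[0.5,1,1.5,1.5]}'|grep -E "position|ft_|ee_rot"; python3 -c "
from plant import *;s=get_state();print(s['ft_torque'])"
```

```text
position: [0.5215, 0.0014, 0.0969]
ee_rot: [-3.139, 0.001, -2.216]
ft_force: [-2.4, 0.2, 8.5]
position: [0.5219, 0.0014, 0.0969]
ee_rot: [-3.139, 0.002, -2.349]
ft_force: [-1.7, -0.1, 8.0]
[-0.12119956  0.44442912  0.0845328 ]
```

```bash
python3 -m crank '{"translation":[[0,0,0.2],[0,0,0.2],[0,0,0.25],[0,0,0.3],[0,0,0.35],[0,0,0.35]],"yaw":[0,0.5,1,1.5,2,2]}'|grep -E "position|ft_|ee_rot"; python3 -c "
from plant import *;s=get_state();print(s['ft_torque'])"
```

```text
position: [0.522, 0.0012, 0.0967]
ee_rot: [-3.139, 0.003, -2.523]
ft_force: [-2.4, -0.5, 8.0]
[-0.11331868  0.48976682  0.07264517]
```

```bash
python3 -m crank '{"translation":[[0,0,0.15],[0,0,0.2],[0,0,0.25],[0,0,0.3],[0,0,0.35],[0,0,0.4],[0,0,0.4]],"yaw":[0,0.5,1,1.5,2,2.5,2.5]}'|grep -E "position|ft_|ee_rot"; python3 -m crank '{"translation":[[0,0,0.1],[0,0,0.15],[0,0,0.2],[0,0,0.25],[0,0,0.3],[0,0,0.3]],"yaw":[0.5,1,1.5,2,2.5,2.5]}'|grep -E "position|ft_|ee_rot"
```

```text
position: [0.522, 0.001, 0.0965]
ee_rot: [-3.139, 0.003, -2.741]
ft_force: [-1.5, 0.3, 7.6]
position: [0.522, 0.0007, 0.0962]
ee_rot: [-3.14, 0.003, -2.96]
ft_force: [-1.9, -0.5, 9.4]
```

```bash
python3 -m crank '{"translation":[[0,0,0.05],[0,0,0.1],[0,0,0.15],[0,0,0.2],[0,0,0.25],[0,0,0.3],[0,0,0.3]],"yaw":[0.5,1,1.5,2,2.5,3,3]}'|grep -E "position|ft_|ee_rot"; python3 -m crank '{"translation":[[0,0,0.05],[0,0,0.1],[0,0,0.15],[0,0,0.2],[0,0,0.25],[0,0,0.3],[0,0,0.3]],"yaw":[0.5,1,1.5,2,2.5,3,3]}'|grep -E "position|ft_|ee_rot"
```

```text
position: [0.5219, 0.0005, 0.096]
ee_rot: [-3.14, 0.004, 3.062]
ft_force: [-1.9, -0.3, 9.9]
position: [0.5218, 0.0003, 0.0957]
ee_rot: [-3.141, 0.004, 2.8]
ft_force: [-2.4, -1.9, 11.3]
```

```bash
python3 -m crank '{"translation":[[0,0,0],[0,0,0],[0,0,0.05],[0,0,0.05],[0,0,0.1],[0,0,0.1],[0,0,0.1]],"yaw":[0.5,1,1.5,2,2.5,3,3]}'|grep -E "position|ft_|ee_rot"; python3 -m crank '{"translation":[[0,0,0.05],[0,0,0.1],[0,0,0.15],[0,0,0.2],[0,0,0.25],[0,0,0.25],[0,0,0.25]],"yaw":[0.5,1,1.5,2,2.5,3,3]}'|grep -E "position|ft_|ee_rot"
```

```text
position: [0.5216, 0.0001, 0.0955]
ee_rot: [-3.142, 0.003, 2.538]
ft_force: [-2.4, -2.0, 9.2]
position: [0.5214, -0.0, 0.0953]
ee_rot: [3.141, 0.003, 2.276]
ft_force: [-3.5, -2.1, 10.5]
```

```bash
python3 -m crank '{"translation":[[0,0,0],[0,0,0.05],[0,0,0.05],[0,0,0.1],[0,0,0.1],[0,0,0.15],[0,0,0.15]],"yaw":[0.5,1,1.5,2,2.5,3,3]}'|grep -E "position|ft_|ee_rot"; python3 -m crank '{"translation":[[0,0,0.05],[0,0,0.1],[0,0,0.1],[0,0,0.15],[0,0,0.15],[0,0,0.2],[0,0,0.2]],"yaw":[0.5,1,1.5,2,2.5,3,3]}'|grep -E "position|ft_|ee_rot"
```

```text
position: [0.5211, -0.0001, 0.095]
ee_rot: [3.141, 0.003, 2.014]
ft_force: [-4.4, -2.7, 10.0]
position: [0.5208, -0.0, 0.0947]
ee_rot: [3.141, 0.002, 1.752]
ft_force: [-3.4, -3.2, 10.9]
```

```bash
python3 -m crank '{"translation":[[0,0,0],[0,0,0.05],[0,0,0.05],[0,0,0.1],[0,0,0.1],[0,0,0.15],[0,0,0.15]],"yaw":[0.5,1,1.5,2,2.5,3,3]}'|grep -E "position|ft_|ee_rot"; python3 -m crank '{"translation":[[0,0,0.05],[0,0,0.1],[0,0,0.1],[0,0,0.15],[0,0,0.15],[0,0,0.2],[0,0,0.2]],"yaw":[0.5,1,1.5,2,2.5,3,3]}'|grep -E "position|ft_|ee_rot"
```

```text
position: [0.5206, 0.0001, 0.0945]
ee_rot: [3.141, 0.002, 1.491]
ft_force: [-4.2, -0.7, 10.4]
position: [0.5205, 0.0003, 0.0943]
ee_rot: [3.141, 0.001, 1.229]
ft_force: [-4.1, -1.2, 11.6]
```

```bash
python3 -m crank '{"translation":[[0,0,0],[0,0,0],[0,0,0.05],[0,0,0.05],[0,0,0.1],[0,0,0.1],[0,0,0.1]],"yaw":[0.5,1,1.5,2,2.5,3,3]}'|grep -E "position|ft_|ee_rot"; python3 -m crank '{"translation":[[0,0,0.05],[0,0,0.1],[0,0,0.1],[0,0,0.15],[0,0,0.15],[0,0,0.15]],"yaw":[0.5,1,1.5,2,2,2]}'|grep -E "position|ft_|ee_rot"; python3 -c "
from plant import *;s=get_state();print(s['ft_torque'],s['joints'])"
```

```text
position: [0.5203, 0.0004, 0.094]
ee_rot: [3.141, 0.001, 0.967]
ft_force: [-4.1, -2.0, 11.1]
position: [0.5202, 0.0006, 0.0938]
ee_rot: [3.141, 0.001, 0.794]
ft_force: [-5.6, -1.2, 11.0]
[-0.26355617  1.12124137  0.03328008] [-0.22491519  0.37615766  0.24322789  1.79379263 -0.10534794  0.98457611
 -0.7162276 ]
```

```bash
python3 -m crank '{"translation":[[0,0,-0.5],[0,0,-1],[0,0,-1.5],[0,0,-2.5],[0,0,-4],[0,0,-6],[0,0,-9],[0,0,-14],[0,0,-20],[0,0,-30]],"yaw":[0,-0.5,-1,-1,-1,-1,-1,-1,-1,-1]}'; python3 -m crank '{"translation":[[0,0,-20],[0,0,-40],[0,0,-50],[0,0,-50],[0,0,-50]],"yaw":[0,0,0,0,0]}'
python3 - <<'E'
from h import *
for n in("side","scene","wrist"):
    c=capture(n);P=cloud(c);t=get_state();p=t["position"];z=p[2]-.0397
    if n=="wrist": cv2.imwrite("pics/w4.png",c["img"])
    for nm,a in [("socket",(p,.05,z-.003,z+.021)),("socktop",(p,.05,z+.02,z+.025)),("screw",((.521,.001),.016,.053,.068))]:
        q=sel(P,*a)
        if len(q)>4: print(n,nm,len(q),*rect(q),np.round(np.percentile(q[:,2],[2,50,95]),4))
    if n!="wrist":
        q=sel(P,(.568,-.246),.085,.003,.012);print("pad",len(q),*rect(q))
print(t["ft_force"],p,t["ee_rot"],t["joints"].round(2))
E
```

```text
clock: 18.8
position: [0.5198, 0.0014, 0.1223]
ee_rot: [-3.14, 0.001, 0.881]
ft_force: [0.2, 0.2, -2.2]
grip_width: 0.0165
gripper_force: 97.8
clock: 19.22
position: [0.5208, 0.0014, 0.173]
ee_rot: [3.14, -0.001, 0.881]
ft_force: [-0.4, 0.2, -2.4]
grip_width: 0.0166
gripper_force: 97.9
side socket 137 [522.6 -12.9] [51.  26.8] 12.0 [0.1342 0.1436 0.1519]
side socktop 120 [521.4  -0.9] [45.1 32. ] 48.5 [0.1528 0.155  0.1568]
side screw 27 [520.8  -2. ] [24.6  4.8] 58.4 [0.0531 0.061  0.0651]
pad 2228 [ 564.5 -250.2] [161.4 152. ] -46.1
scene socket 135 [ 5.332e+02 -1.000e-01] [51.3 25.4] 80.9 [0.1339 0.1433 0.1516]
scene socktop 94 [522.6   2.4] [43.7 34.7] 51.7 [0.1517 0.1551 0.1564]
scene screw 34 [524.4   1.3] [21.8  6.8] 62.3 [0.0542 0.0594 0.0636]
pad 1264 [ 566.  -246.5] [162.1 160.9] 43.7
wrist socket 120 [527.9  12. ] [32.1 19.1] -39.9 [0.1337 0.1435 0.152 ]
wrist socktop 428 [527.   10.9] [31.9 22.1] -39.2 [0.1522 0.1536 0.1546]
wrist screw 56 [525.4   8.3] [7.2 4.4] 50.9 [0.0538 0.0611 0.0624]
[ 0.21298414  0.15539671 -2.26862077] [0.51930036 0.0014091  0.17096024] [-3.13936823e+00  2.05447763e-03  8.81517010e-01] [-0.22  0.29  0.24  1.7  -0.07  1.16 -0.66]
```

View pics/w4.png

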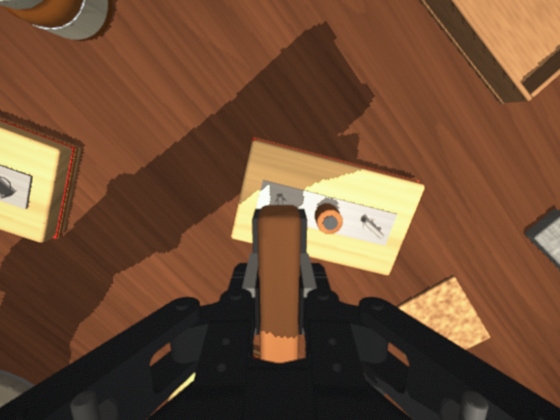

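The wrist view shows the key held, the stand undisturbed and the pad at the lower right (445,315). The screw top is now at about 0.0624 m, 3 mm lower than at the start. Next I'll get the pad centre from its corners.

Run:
```python
from h import *
c=capture("side");s=get_state();P=cloud(c)
for n,im,P in(("side",c["img"],P),):
    H=cv2.cvtColor(im,cv2.COLOR_BGR2HSV)
    m=(np.hypot(P[...,0]-.568,P[...,1]+.246)<.085)&(P[...,2]<.02)&(H[...,2]>140)
    m=cv2.morphologyEx(m.astype(np.uint8),cv2.MORPH_OPEN,np.ones((3,3)))>0
    q=P[m];print(n,len(q),*rect(q),np.median(q[:,2]))
print(s["position"],s["ee_rot"])
th=s["ee_rot"][2];ex=np.array([np.cos(th),np.sin(th)]);ey=np.array([np.sin(th),-np.cos(th)])
d=(np.array([.568,-.246])-s["position"][:2])*1000;print(d@ex,d@ey, ex,ey)
```

```text
side 4377 [ 568.1 -245.8] [168.9 166.8] -11.1 0.003010644621270875
[0.51937881 0.00137419 0.17096639] [-3.13943527e+00  2.04419739e-03  8.81407080e-01]
-159.95620475856114 194.86410734416273 [0.63606602 0.77163464] [ 0.77163464 -0.63606602]
```

Run:
```python
from h import *
P=np.load("side0.npz")["P"]
C=np.array([P[v,u] for u,v in((275,288),(323,283),(330,320),(283,329))]);print(C.round(3),C.mean(0).round(4),np.linalg.norm(C-np.roll(C,1,0),axis=1).round(3))
```

```text
[[ 0.516 -0.199  0.005]
 [ 0.598 -0.253  0.077]
 [ 0.604 -0.298  0.009]
 [ 0.509 -0.292  0.005]] [ 0.5569 -0.2604  0.0238] [0.093 0.122 0.081 0.095]
```

```bash
python3 -m crank '{"translation":[[-13,15,0],[-35,40,0],[-57,66,0],[-79,91,0],[-101,117,0],[-122,141,0],[-143,165,0],[-158,182,0],[-165,190,0],[-165,190,0]],"yaw":[0,0,0,0,0,0,0,0,0,0]}'; python3 -m crank '{"translation":[[0,0,0],[0,0,25],[0,0,55],[0,0,80],[0,0,100],[0,0,110],[0,0,115],[0,0,115],[0,0,115]],"yaw":[0,0,0,0,0,0,0,0,0]}'
```

```text
clock: 20.25
position: [0.5608, -0.2506, 0.1712]
ee_rot: [-3.141, 0.003, 0.876]
ft_force: [-0.4, -0.9, -2.1]
grip_width: 0.0166
gripper_force: 97.9
clock: 21.0
position: [0.5633, -0.2462, 0.0585]
ee_rot: [3.14, -0.001, 0.883]
ft_force: [0.4, -0.1, -2.1]
grip_width: 0.0165
gripper_force: 97.9
```

```bash
python3 -m crank '{"translation":[[0,0,2],[0,0,4],[0,0,6],[0,0,8],[0,0,9.5],[0,0,10.5],[0,0,11.5],[0,0,11.5]],"yaw":[0,0,0,0,0,0,0,0]}'; python3 -m crank '{"translation":[[0,0,0.5],[0,0,1],[0,0,1.5],[0,0,1.5]],"yaw":[0,0,0,0]}'
```

```text
clock: 21.67
position: [0.5622, -0.2469, 0.0459]
ee_rot: [3.142, -0.0, 0.881]
ft_force: [1.0, -0.8, -2.7]
grip_width: 0.0165
gripper_force: 98.0
clock: 22.0
position: [0.5623, -0.247, 0.0458]
ee_rot: [3.141, -0.0, 0.881]
ft_force: [-1.3, 1.0, 5.8]
grip_width: 0.0167
gripper_force: 99.6
```

```bash
python3 -m crank '{"translation":[[0,0,-0.5],[0,0,-0.8],[0,0,-0.8]],"yaw":[0,0,0]}' | grep -E "pos|ft_"; python3 -m crank '{"translation":[[0,0,0],[0,0,0],[0,0,0],[0,0,0],[0,0,0],[0,0,0]],"yaw":[0,0,0,0,0,0]}' 70 20; python3 -m crank '{"translation":[[0,0,-5],[0,0,-15],[0,0,-40],[0,0,-80],[0,0,-120],[0,0,-150],[0,0,-150],[0,0,-150]],"yaw":[0,0,0,0,0,0,0,0]}'
python3 - <<'E'
from h import *
c=capture("wrist");P=cloud(c);cv2.imwrite("pics/w5.png",c["img"])
for nm,a in [("bar",((.562,-.247),.06,.067,.09)),("socket",((.562,-.247),.05,.012,.03))]:
    q=sel(P,*a)
    if len(q)>4: print(nm,len(q),*rect(q),np.round(np.percentile(q[:,2],[5,50,95]),4))
E
```

```text
position: [0.5623, -0.2469, 0.0458]
ft_force: [-3.0, 0.9, 6.2]
clock: 22.75
position: [0.5622, -0.2468, 0.045]
ee_rot: [-3.142, 0.0, 0.881]
ft_force: [0.6, 0.5, 0.1]
grip_width: 0.0703
gripper_force: 0.0
clock: 23.42
position: [0.5639, -0.2479, 0.1992]
ee_rot: [3.134, -0.002, 0.881]
ft_force: [0.0, 1.1, 0.1]
grip_width: 0.0704
gripper_force: 0.0
bar 1507 [ 562.6 -246. ] [75.5 17.4] 50.7 [0.0741 0.0761 0.0773]
socket 376 [ 562.2 -246.3] [44.3 31.4] 50.5 [0.0259 0.0282 0.0293]
```

View pics/w5.png

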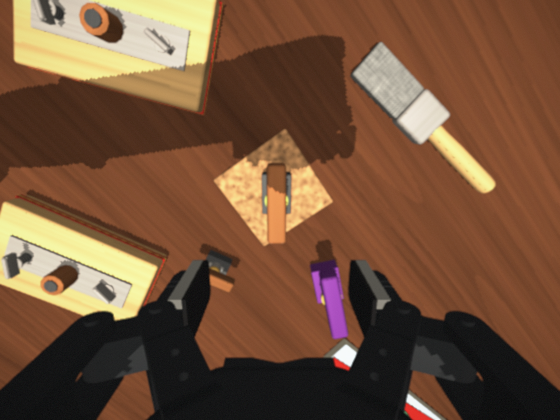

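The key stands upright near the pad's centre: its socket is at (276,193) and the pad centre at about (274,188). The gripper is clear of everything.

```bash
python3 -m crank '{"translation":[[0,0,0],[0,0,0],[0,0,0]],"yaw":[0,0,0]}' >/dev/null; python3 -c "
from plant import *
print(hand_in())"
```

```text
the job is handed in; nothing more can be done
None
```

The screw is started: by my measurements it turned about half a turn and went down about 3 mm under roughly 9 to 14 N of push. The key stands upright and released near the middle of the cork pad, and the job is handed in (the hand-in returned no verdict).

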